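# Hang the clothes-peg basket on the swing-out hook

## Robot

A 6-joint arm with a two-finger parallel gripper is mounted at the origin on a cart in front of the work surface, level with it; the furniture and walls round the work are solid. World frame = base frame: x ahead of the robot, y to its left, z up, the work surface at z = 0. Lengths are in m, angles in degrees, forces in N, time in s.
With the tool pointing down it reaches from about 0.425 to 0.95 m from the base axis. Payload 3.5 kg.
Tool frame: the origin (TCP) lies on the front face of the gripper's body, between the roots of the fingers; the fingertips stand 73 mm ahead of it and the grasp point (between the pads) lies 54 mm ahead of it; z points along the fingers, y is the line along which they close (so a half turn about z gives the same grasp; the last joint's range is limited). The gripper opens to 85 mm and grips with 20 to 120 N. Pads are 22 mm wide; open, the fingers measure 114 mm over their backs; the gripper's body (76 mm by 85 mm) begins 54 mm behind the grasp point. The pads swing forward as they close: fully open they stand 13 mm farther back than shut.
Start: joints at [64.286, 16.404, 90.338, -0, 73.258, -8.594], TCP at [0.199, 0.645, 0.304] pointing down, gripper open.
Joint ranges: [-158.93, 158.93], [-51.34, 127.21], [12.03, 142.37], [-87.48, 267.48], [13.55, 161.25], [-162.69, 162.69]. Speed limits (degrees/s): [159.86, 159.86, 180, 180, 180, 180].

## Interface

Orientations are given as a 3x3 rotation matrix whose columns are the frame's x, y, z axes.
In Python, from plant import bot gives the robot as it stands. The module is installed in compiled form; this text tells all that it offers.
- The arm moves only by the tool arm_command, never from a script. Its argument "series" is a list that holds one entry, the list of rows, each a list of 7 numbers: the finger opening in m, from 0 to 0.0854, then the shift along the world's x, y, z in m, then the turn, a rotation vector about the world's x, y, z in rad. In form: [[[jaw, tx, ty, tz, ax, ay, az], ...]]. A call has 1 to 5 rows; each row shifts and turns the commanded pose from where the row before left it; what a row does not reach is not made up. A row lasts 1/8 s, in which the tool goes at most 62.5 mm and 10.7 degrees, less where a joint would pass 70% of its speed; a pose out of reach is approached as far as the arm can. A call with a gripper value outside its range is refused whole. The fingers move at their own pace and stop on an object; "newtons" is the grip in N (left out, the last holds). Time passes only in rows, so rows that do not move let the fingers close. It gives the time, the measured TCP pose, the force, the opening and the grip force at its end, in the units of the state.
- bot.sense(): the state, without advancing time (a new reading comes with each control period).
- bot.snapshot(name): name is "scene" or "top" or "wrist"; returns the picture (420x560x3 uint8, red, green, blue); there is no depth.
- bot.camera_params(name): a dict with "K" (3x3 intrinsics, pixels), "k1" (the pictures are not rectified: a ray, as slopes to the right and down, at radius r is drawn at 1 + k1 r^2 times it, then the intrinsics apply), "R" (3x3) and "t" (3): a world point X has camera coordinates R X + t. Camera axes: x right, y down, z forward; pixel columns grow to the right and rows downward; lengths in m; the calibration is good to about 2 mm. A picture is of the moment at which its call begins: read the wrist's pose just before it. camera_params takes no time and is no camera call; for the wrist camera it gives the pose at the moment of the call.
- bot.job_done(): hands the job in; it is judged then, once.
The state is a dict: "t": time; "joints": joint angles; "joint_vel": joint speeds; "joint_efforts": joint torques, N m; "eef_pos": TCP position; "orientation": TCP orientation; "force": force on the tool from outside, world axes, zero at the start; "ft_torque": the same for the moment, N m; "gripper_width": opening from 0.0 (shut) to 1.0 (fully open); "grasp_force": force on a finger pad.
Only numpy, scipy, OpenCV 4.12 (cv2) and the standard library are available. Lean on these libraries where they do the work, as an engineer would, in place of code of your own. Each camera call takes 0.05 s, during which the arm holds its last target. There are 200 camera calls.

## Task

Swing the folded hook arm of the stand fully out to its stop, so that it points away from the post towards the front of the dryer. Then pick up the clothes-peg basket by its bow handle and hang it by the handle in the dip of the hook, so that it hangs free and about level, with both wooden pegs still in it. Leave the tissue box, the small card box and the charger where they are.

Things in the scene. Friction and masses are not known exactly. Their poses are not given: they have to be found in the camera images.
- hook_arm (a joint): Angle of the hook arm about the stand's upright post. 0 = folded, the arm points along the stand's own +y; growing values turn it anticlockwise seen from above; 1.57 = the stop, where it points along the stand's own -x (roughly towards the robot). Starts at 0.2 to 0.7. Stiff hinge: friction about 0.25 N m; it stays where it is left.
- stand: Stand, fixed on the dryer top (place and yaw vary): dark round foot 124 mm across, up to 18 mm high, upright post 18 mm thick, 244 mm high in all. Origin: centre of the foot's underside, on the post's axis, z up. The hook arm opens towards its -x.
- pivot (a point): Point on the post's (hinge) axis, 218 mm above the dryer. The arm is a round aluminium bar 10 mm thick, straight seen from above: level at 218 mm height out to 50 mm from the axis, sloping down to the dip (centre line level at 200 mm height, 83 to 105 mm from the axis), then rising to the tip 126 mm from the axis. Collar round the post 28 mm thick.
- hook_dip (a point): Middle of the dip of the hook, on the bar's upper side: 94 mm from the axis, 205 mm above the dryer. A handle bar that hangs here has its centre line 5 mm above this point. The horizontal direction from pivot to hook_dip is the direction of the arm. It turns with the arm.
- hook_tip (a point): Centre of the black ball (16 mm across) on the upturned tip of the hook, 126 mm from the axis, 228 mm above the dryer (top of the ball at 236 mm).
- basket: Grey plastic open basket, 158 mm long (its y), 108 mm wide (its x), 55 mm high, about 0.25 kg. Origin: centre of underside, z up. Its rigid steel bow handle is a round bar 10 mm thick in the y-z plane: a level bar 135 mm above the underside, y = -56 to +56 mm, its ends sloping outward down to the short ends of the rim. The opening between rim and level bar is 75 mm high.
- handle_mid (a point): Middle of the level handle bar of the basket, on its centre line; the bar runs along the basket's y, 56 mm to either side. The hook must pass under the bar, crosswise to it, next to the fingers that hold the bar.
- peg_a: Loose wooden clothes peg 78 x 14 x 13 mm lying in the basket; origin at the centre of its underside.
- peg_b: The second loose wooden clothes peg, same size, in the basket; origin at the centre of its underside.
- card_box: Small printed card box 88 x 60 x 19 mm, a bystander lying flat on the dryer; origin at the centre of its underside.
- charger: White wall charger, 42 mm cube, a bystander; origin at about the centre of its underside.
- tissue_box: Tissue carton, about 116 x 112 x 112 mm, a bystander at the back left; its origin lies at its underside, 23 mm towards its own +y from the carton's centre.
Not all that is in view belongs to the job. Leave any yellow look-alike of the peg_b alone.

How it is judged (in metres and radians):
On the way, in this order (a step that is already met when the one before it is completed fails the run):
1. the hook arm is swung out to its stop (angle over 1.45) (value of joint hook_arm above 1.45 rad), for 0.2 s.
2. the basket's handle lies in the dip of the hook, the basket off the dryer (distance between handle_mid and hook_dip below 0.04 m and height (world z) of basket above 0.045 m and contact force between basket and stand above 0.5 N), for 0.2 s.
At the end, for the whole second after the job is handed in: Hook arm out (over 1.35 rad); basket hangs on it, underside over 45 mm above the dryer, middle of its handle bar within 40 mm of the dip, resting on the stand, tilted under 0.3 rad, slower than 50 mm/s; both pegs in the basket (origins within 75 mm of its origin) (all of step 2 and value of joint hook_arm above 1.35 rad and angle between basket's own z axis and vertical below 0.3 rad and linear speed of basket below 0.05 m/s and distance between each of peg_a, peg_b and basket below 0.075 m); the robot touches nothing.
It fails at once if the card box was moved more than 30 mm (distance of card_box from where it was at the start of the episode above 0.03 m).
It fails at once if the charger was moved more than 30 mm (distance of charger from where it was at the start of the episode above 0.03 m).
It fails at once if the tissue box was moved more than 30 mm (distance of tissue_box from where it was at the start of the episode above 0.03 m).
It also fails if it takes over 54 s, if anything falls off the work surface, if the arm or the gripper's body presses on something with over 40 N, if the wrist force passes 120 N, or if a joint passes its speed limit or range.

## Working session

There is one attempt and no reset: what is moved stays moved. The work goes in short steps, Python scripts to look and compute and a tool call to move; the robot and the scene stay as the last step left them, time stands still between calls to the robot, and variables do not carry over. Pictures are saved under pics/ and viewed, at most 10 in all, crops included, and the job is handed in when it is done.

Besides the shell and the picture viewer there is one more tool, called by a JSON object that holds its "name" and its "arguments". arm_command: Moves the arm, as the interface text tells. Its arguments: {"type":"object","properties":{"series":{"type":"array"},"newtons":{"type":"number"}},"required":["series"]}

```bash
mkdir -p pics; python3 - <<'E'
from plant import bot
import cv2,json
for n in ("scene","top"):
    im=bot.snapshot(n); cv2.imwrite(f"pics/{n}0.png",im[:,:,::-1])
    p=bot.camera_params(n); print(n,{k:(v.round(4).tolist() if hasattr(v,'round') and hasattr(v,'tolist') else v) for k,v in p.items()})
s=bot.sense();print(s)
E
```

```text
scene {'K': [[479.8492, 0.0, 273.6021], [0.0, 479.8492, 211.3039], [0.0, 0.0, 1.0]], 'k1': -0.11607165579075257, 'R': [[0.4398, -0.8978, -0.0222], [-0.5937, -0.2722, -0.7572], [0.6738, 0.3462, -0.6528]], 't': [-0.137, 0.4773, 0.7802]}
top {'K': [[400.2496, 0.0, 271.2019], [0.0, 400.2496, 200.2705], [0.0, 0.0, 1.0]], 'k1': -0.11286796611864303, 'R': [[0.0028, -1.0, 0.0005], [-0.9976, -0.0029, -0.0691], [0.0691, -0.0003, -0.9976]], 't': [0.0814, 0.5266, 1.1842]}
{'t': 0.1, 'joints': array([ 6.42851417e+01,  1.64502527e+01,  9.04138300e+01, -4.65893587e-04,
        7.32575519e+01, -8.59381065e+00]), 'joint_vel': array([ 0.03375011, -0.08909153, -0.24993609, -0.05229657,  0.02847464,
       -0.03772204]), 'joint_efforts': array([-1.03186958e-04, -4.07295907e+01, -2.93699777e+01, -2.08996698e-04,
        3.42082079e-03,  1.37956079e-05]), 'eef_pos': array([0.19849115, 0.64470335, 0.30266893]), 'orientation': array([[-9.55685485e-01,  2.94388210e-01, -9.14105468e-04],
       [ 2.94389467e-01,  9.55683614e-01, -1.91605714e-03],
       [ 3.09530986e-04, -2.10025102e-03, -9.99997747e-01]]), 'force': array([-0.07008098,  0.48049129,  0.10100125]), 'ft_torque': array([ 0.01025434, -0.00542728,  0.06216172]), 'grasp_force': 0.0, 'gripper_width': 1.0047868571407614}
```

View pics/scene0.png

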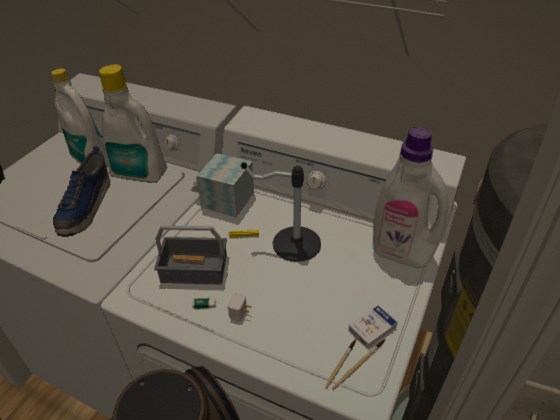

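View pics/top0.png

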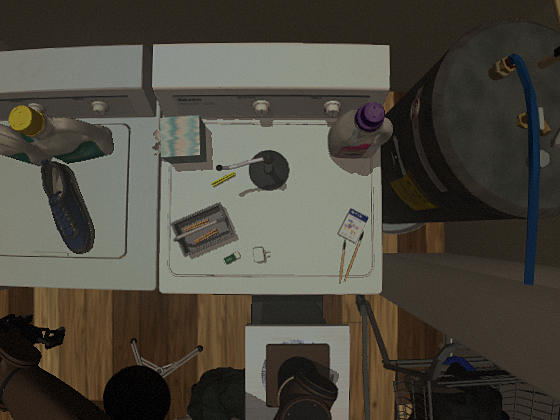

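The scene view shows the stand (foot at 297,243), its arm folded towards the tissue box (ball at 247,167) and the basket (193,262). In the top view the foot is at about (268,170), the ball at (219,168) and the basket at (202,231). There are two kinds of peg: brown ones inside the basket (~(207,222) and (205,239) in top), which fit the description, and a yellow one on the dryer (223,180), which is the look-alike to leave alone. I'll confirm this in an enlarged crop.

```bash
python3 - <<'E'
import cv2
im=cv2.imread("pics/top0.png")[120:270,155:305]
im=cv2.convertScaleAbs(cv2.resize(im,(600,600),interpolation=cv2.INTER_CUBIC),alpha=1.5)
a=cv2.imread("pics/scene0.png")[150:300,145:330]
cv2.imwrite("pics/ctop.png",im)
cv2.imwrite("pics/cscene.png",cv2.convertScaleAbs(cv2.resize(a,(740,600),interpolation=cv2.INTER_CUBIC),alpha=1.5))
E
```

```text
(no output)
```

View pics/ctop.png

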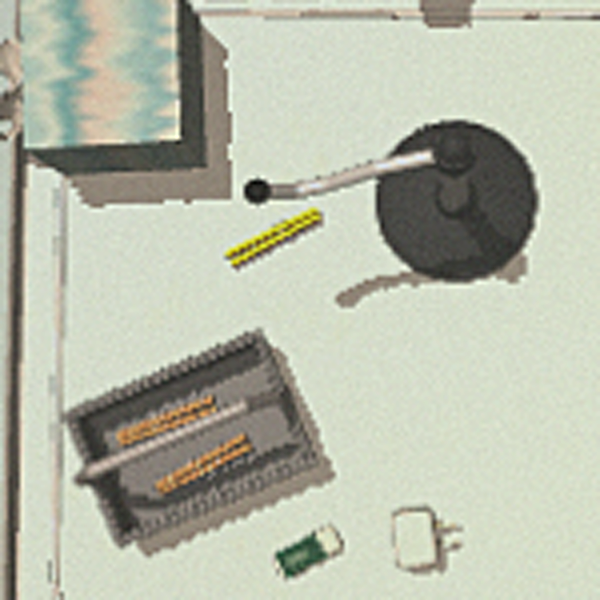

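View pics/cscene.png

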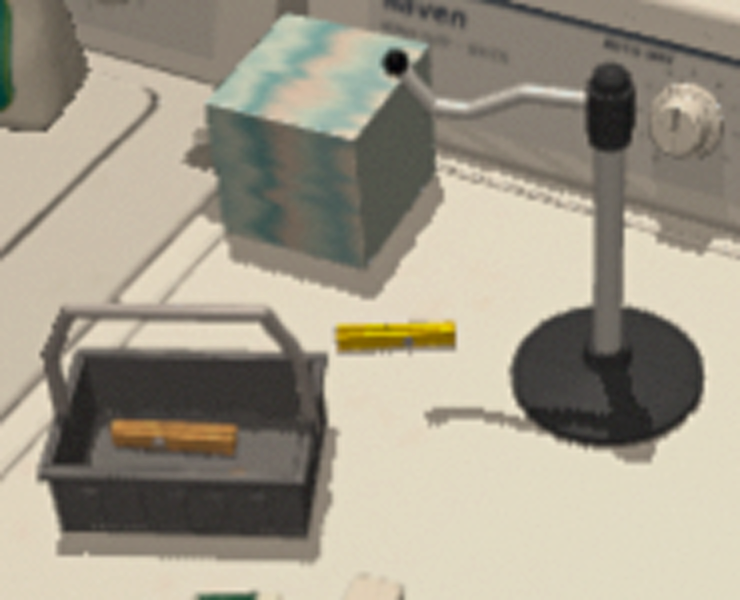

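The crops confirm it: both brown pegs lie in the basket, and the yellow one lies outside it and will be left alone. Next I compute positions.

```bash
cat > h.py <<'E'
import numpy as np,cv2
from plant import bot
def ray(cam,uv,p=None):
    p=p or bot.camera_params(cam);K=np.array(p["K"]);R=np.array(p["R"]);t=np.array(p["t"])
    d=(np.array(uv,float)-K[:2,2])/K[0,0]; u=d.copy()
    for _ in range(30): u=d/(1+p["k1"]*(u@u))
    return -R.T@t, R.T@np.array([u[0],u[1],1])
def onz(cam,uv,z,p=None):
    o,r=ray(cam,uv,p); return o+r*(z-o[2])/r[2]
def proj(cam,X,p=None):
    p=p or bot.camera_params(cam);c=np.array(p["R"])@X+np.array(p["t"]);u=c[:2]/c[2]
    return np.array(p["K"])[:2,2]+p["K"][0][0]*u*(1+p["k1"]*(u@u))
E
python3 - <<'E'
from h import *
T=lambda x,y:(155+(x+.5)/4-.5,120+(y+.5)/4-.5)
S=lambda x,y:(145+(x+.5)/4-.5,150+(y+.5)/4-.5)
for n,c,uv,z in [("foot","top",T(457,199),.008),("ball","top",T(257,190),.228),("posttop","top",T(453,153),.244),
 ("ballS","scene",S(396,62),.228),("postS","scene",S(610,75),.240),("footS","scene",S(608,375),.01),
 ("hl","scene",S(62,313),.135),("hr","scene",S(268,313),.135),("hlT","top",T(85,474),.135),("hrT","top",T(245,407),.135)]+[
 ("rim","top",T(*q),.055) for q in [(263,332),(70,412),(125,545),(330,470)]]+[
 ("tissue","top",T(*q),.112) for q in [(178,138),(24,147),(178,0)]]+[("chg","top",T(*q),.042) for q in [(395,510),(435,568)]]:
    print(n,onz(c,uv,z).round(4))
E
```

```text
foot [0.6214 0.0902 0.008 ]
ball [0.5945 0.214  0.228 ]
posttop [0.6152 0.0914 0.244 ]
ballS [0.596  0.2108 0.228 ]
postS [0.6197 0.0865 0.24  ]
footS [0.6156 0.0837 0.01  ]
hl [0.4143 0.3354 0.135 ]
hr [0.4641 0.2277 0.135 ]
hlT [0.4145 0.3413 0.135 ]
hrT [0.4605 0.2326 0.135 ]
rim [0.5165 0.2311 0.055 ]
rim [0.4575 0.3722 0.055 ]
rim [0.3612 0.3303 0.055 ]
rim [0.4164 0.1814 0.055 ]
tissue [0.6491 0.2855 0.112 ]
tissue [0.643 0.395 0.112]
tissue [0.7482 0.2877 0.112 ]
chg [0.3871 0.1347 0.042 ]
chg [0.345  0.1052 0.042 ]
```

{"name": "arm_command", "arguments": {"series": [[[0.0,0.01,-0.02,0.05,0,0,0],[0.0,0.03,-0.04,0.02,0,0,0],[0.0,0.04,-0.043,0,0,0,0],[0.0,0.04,-0.043,0,0,0,0],[0.0,0.04,-0.043,0,0,0,0]]], "newtons": 60}}

```text
t: 0.72
eef_pos: [0.3594, 0.4545, 0.3735]
orientation: [[-0.956, 0.294, -0.0], [0.294, 0.956, -0.0], [0.0, -0.0, -1.0]]
force: [0.8, 0.2, 1.1]
gripper_width: 0.001
grasp_force: 0.0
```

{"name": "arm_command", "arguments": {"series": [[[0.0,0.04,-0.043,0,0,0,0],[0.0,0.04,-0.043,0,0,0,0],[0.0,0.04,-0.043,0,0,0,0],[0.0,0.04,-0.043,0,0,0,0],[0.0,0.04,-0.043,0,0,0,0]]]}}

```text
t: 1.35
eef_pos: [0.5595, 0.2395, 0.3734]
orientation: [[-0.956, 0.294, -0.001], [0.294, 0.956, 0.0], [0.001, -0.0, -1.0]]
force: [0.5, 0.1, 0.2]
gripper_width: 0.002
grasp_force: 0.0
```

{"name": "arm_command", "arguments": {"series": [[[0.0,0.04,-0.029,0,0,0,0],[0.0,0.039,-0.029,0,0,0,0],[0.0,0,0,-0.04,0,0,0],[0.0,0,0,-0.04,0,0,0],[0.0,0,0,-0.035,0,0,0]]]}}

```text
t: 1.98
eef_pos: [0.6372, 0.1827, 0.2564]
orientation: [[-0.956, 0.295, -0.002], [0.295, 0.956, -0.0], [0.002, -0.001, -1.0]]
force: [1.2, -0.3, -0.8]
gripper_width: 0.001
grasp_force: 0.0
```

```bash
python3 - <<'E'
from h import *
a=bot.snapshot("scene")[120:270,145:330,::-1]
b=bot.snapshot("top")[90:240,190:340,::-1]
f=lambda a,w:cv2.convertScaleAbs(cv2.resize(a,w,interpolation=cv2.INTER_CUBIC),alpha=1.5)
cv2.imwrite("pics/p1.png",np.hstack([f(a,(440,357)),f(b,(357,357))]))
E
```

```text
(no output)
```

View pics/p1.png

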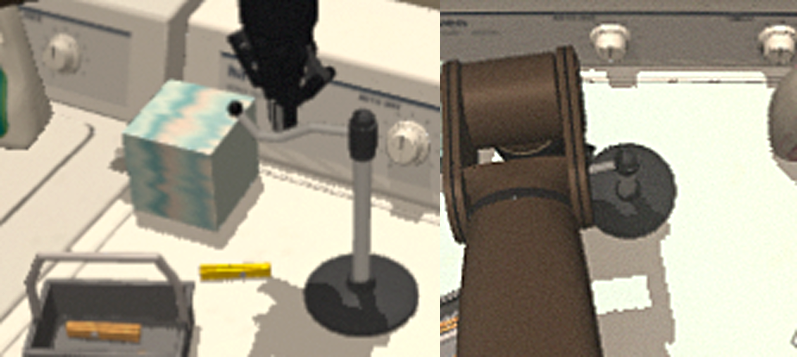

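The fingers (280,125 in the picture) stand behind the dip of the arm, on the side to push from. Next I compute the arc.

```bash
python3 - <<'E'
import numpy as np
p=np.array([.618,.089]);c=np.array([.6372,.1827])
for a in range(105,186,5):
    t=np.radians(a);u=np.array([np.cos(t),np.sin(t)]);n=np.array([u[1],-u[0]])
    q=p+.086*u+.02*n; print(a,q.round(4),(q-c).round(4));c=q
E
```

```text
105 [0.6151 0.1772] [-0.0221 -0.0055]
110 [0.6074 0.1767] [-0.0077 -0.0006]
115 [0.5998 0.1754] [-0.0076 -0.0013]
120 [0.5923 0.1735] [-0.0075 -0.0019]
125 [0.5851 0.1709] [-0.0073 -0.0026]
130 [0.578  0.1677] [-0.007  -0.0032]
135 [0.5713 0.164 ] [-0.0067 -0.0038]
140 [0.565  0.1596] [-0.0064 -0.0044]
145 [0.559  0.1547] [-0.006  -0.0049]
150 [0.5535 0.1493] [-0.0055 -0.0054]
155 [0.5485 0.1435] [-0.005  -0.0058]
160 [0.544  0.1372] [-0.0045 -0.0063]
165 [0.5401 0.1306] [-0.0039 -0.0066]
170 [0.5368 0.1236] [-0.0033 -0.0069]
175 [0.5341 0.1164] [-0.0027 -0.0072]
180 [0.532 0.109] [-0.0021 -0.0074]
185 [0.5306 0.1014] [-0.0014 -0.0076]
```

{"name": "arm_command", "arguments": {"series": [[[0.0,-0.022,-0.0055,0.0,0,0,0],[0.0,-0.0077,-0.0006,0,0,0,0],[0.0,-0.0076,-0.0013,0,0,0,0],[0.0,-0.0075,-0.0019,0,0,0,0],[0.0,-0.0073,-0.0026,0,0,0,0]]]}}

```text
t: 2.7
eef_pos: [0.5858, 0.1713, 0.2602]
orientation: [[-0.956, 0.294, 0.002], [0.294, 0.956, 0.001], [-0.002, 0.002, -1.0]]
force: [3.1, 0.4, 1.7]
gripper_width: -0.0
grasp_force: 1.6
```

{"name": "arm_command", "arguments": {"series": [[[0.0,-0.007,-0.0032,0,0,0,0],[0.0,-0.0067,-0.0038,0,0,0,0],[0.0,-0.0064,-0.0044,0,0,0,0],[0.0,-0.006,-0.0049,0,0,0,0]]]}}

```text
t: 3.2
eef_pos: [0.5589, 0.1547, 0.2587]
orientation: [[-0.956, 0.294, -0.001], [0.294, 0.956, 0.0], [0.001, 0.0, -1.0]]
force: [3.7, -0.1, 1.0]
gripper_width: 0.003
grasp_force: 1.5
```

{"name": "arm_command", "arguments": {"series": [[[0.0,-0.0055,-0.0054,0,0,0,0],[0.0,-0.005,-0.0058,0,0,0,0]]]}}

```text
t: 3.45
eef_pos: [0.5484, 0.1434, 0.2586]
orientation: [[-0.956, 0.294, -0.001], [0.294, 0.956, 0.0], [0.001, 0.0, -1.0]]
force: [2.7, 1.2, 1.1]
gripper_width: 0.0
grasp_force: 1.5
```

{"name": "arm_command", "arguments": {"series": [[[0.0,-0.0045,-0.0063,0,0,0,0]]]}}

```text
t: 3.58
eef_pos: [0.544, 0.1371, 0.2587]
orientation: [[-0.956, 0.294, -0.001], [0.294, 0.956, 0.0], [0.001, 0.0, -1.0]]
force: [3.0, 2.7, 0.2]
gripper_width: 0.002
grasp_force: 1.4
```

{"name": "arm_command", "arguments": {"series": [[[0.0,-0.0039,-0.0066,0,0,0,0]]]}}

```text
t: 3.7
eef_pos: [0.5401, 0.1305, 0.2587]
orientation: [[-0.956, 0.294, -0.001], [0.294, 0.956, 0.0], [0.001, 0.0, -1.0]]
force: [2.2, 2.0, 0.8]
gripper_width: -0.002
grasp_force: 1.6
```

{"name": "arm_command", "arguments": {"series": [[[0.0,-0.0017,-0.0035,0,0,0,0]]]}}

```text
t: 3.82
eef_pos: [0.5384, 0.127, 0.2587]
orientation: [[-0.956, 0.295, -0.001], [0.295, 0.956, 0.0], [0.001, 0.0, -1.0]]
force: [2.3, 2.4, -0.6]
gripper_width: 0.002
grasp_force: 1.5
```

{"name": "arm_command", "arguments": {"series": [[[0.0,-0.0017,-0.0035,0,0,0,0]]]}}

```text
t: 3.95
eef_pos: [0.5369, 0.1236, 0.2587]
orientation: [[-0.956, 0.294, -0.001], [0.294, 0.956, 0.0], [0.001, 0.0, -1.0]]
force: [2.9, 2.9, 0.1]
gripper_width: 0.004
grasp_force: 1.5
```

{"name": "arm_command", "arguments": {"series": [[[0.0,-0.0014,-0.0036,0,0,0,0]]]}}

```text
t: 4.08
eef_pos: [0.5355, 0.1201, 0.2587]
orientation: [[-0.956, 0.294, -0.001], [0.294, 0.956, 0.0], [0.001, 0.0, -1.0]]
force: [2.8, 3.2, -0.2]
gripper_width: -0.001
grasp_force: 1.5
```

{"name": "arm_command", "arguments": {"series": [[[0.0,-0.0013,-0.0036,0,0,0,0]]]}}

```text
t: 4.2
eef_pos: [0.5343, 0.1165, 0.2587]
orientation: [[-0.956, 0.294, -0.001], [0.294, 0.956, 0.0], [0.001, 0.0, -1.0]]
force: [2.8, 1.8, 0.8]
gripper_width: -0.007
grasp_force: 1.5
```

{"name": "arm_command", "arguments": {"series": [[[0.0,-0.001,-0.0037,0,0,0,0]]]}}

```text
t: 4.32
eef_pos: [0.5337, 0.114, 0.2589]
orientation: [[-0.955, 0.295, 0.002], [0.295, 0.955, 0.005], [0.0, 0.005, -1.0]]
force: [5.2, 12.7, -1.7]
gripper_width: 0.002
grasp_force: 6.5
```

{"name": "arm_command", "arguments": {"series": [[[0.0,-0.0005,-0.002,0,0,0,0]]]}}

```text
t: 4.45
eef_pos: [0.5335, 0.1135, 0.259]
orientation: [[-0.955, 0.296, 0.003], [0.296, 0.955, 0.009], [-0.001, 0.01, -1.0]]
force: [7.1, 17.0, -3.2]
gripper_width: -0.0
grasp_force: 8.2
```

{"name": "arm_command", "arguments": {"series": [[[0.0,-0.0005,-0.002,0,0,0,0]]]}}

```text
t: 4.58
eef_pos: [0.5333, 0.113, 0.2591]
orientation: [[-0.955, 0.296, 0.005], [0.296, 0.955, 0.013], [-0.001, 0.014, -1.0]]
force: [8.2, 20.3, -5.2]
gripper_width: 0.001
grasp_force: 10.8
```

The force has risen to 22 N, so the arm is at its stop. I back off and rise, then turn to the grasp heading.

{"name": "arm_command", "arguments": {"series": [[[0.0,0,0,0,0,0,0],[0.0,0.005,0.03,0,0,0,0],[0.0,0,0.02,0.05,0,0,0],[0.0,-0.03,0.03,0.04,0,0,-0.17],[0.0,-0.04,0.04,0,0,0,-0.17]]]}}

```text
t: 5.2
eef_pos: [0.4681, 0.2288, 0.3533]
orientation: [[-0.798, 0.602, 0.006], [0.602, 0.798, -0.001], [-0.005, 0.003, -1.0]]
force: [0.2, 0.9, -0.4]
gripper_width: -0.0
grasp_force: 0.0
```

{"name": "arm_command", "arguments": {"series": [[[0.06,-0.03,0.0,0,0,0,-0.17],[0.06,0,0,0,0,0,-0.17],[0.06,0,0,0,0,0,-0.17]]]}}

```text
t: 5.58
eef_pos: [0.4364, 0.2282, 0.3486]
orientation: [[-0.405, 0.914, -0.002], [0.914, 0.405, -0.003], [-0.002, -0.003, -1.0]]
force: [0.0, 0.2, 0.1]
gripper_width: 0.635
grasp_force: 0.0
```

```bash
python3 - <<'E'
from h import *
import pickle
f=lambda a,w:cv2.convertScaleAbs(cv2.resize(a,w,interpolation=cv2.INTER_CUBIC),alpha=1.5)
print(bot.sense()["eef_pos"],bot.sense()["orientation"][:,1])
p=bot.camera_params("wrist");pickle.dump(p,open("w.pkl","wb"))
w=bot.snapshot("wrist")[:,:,::-1]; cv2.imwrite("pics/w1raw.png",w)
s=bot.snapshot("scene")[:,:,::-1];cv2.imwrite("pics/s1raw.png",s)
t=bot.snapshot("top")[:,:,::-1];cv2.imwrite("pics/t1raw.png",t)
cv2.imwrite("pics/p2.png",np.vstack([f(w[:,:],(400,300))[:, :],f(t[110:270,150:363],(400,300))]))
a=np.vstack([f(w,(400,300)),f(t[110:260,155:355],(400,300))]);b=f(s[140:302,145:253],(400,600))
cv2.imwrite("pics/p2.png",np.hstack([a,f(s[140:320,145:265],(400,600))]))
E
```

```text
[0.43643863 0.22822222 0.34858427] [ 0.91429248  0.40504274 -0.00310481]
```

View pics/p2.png

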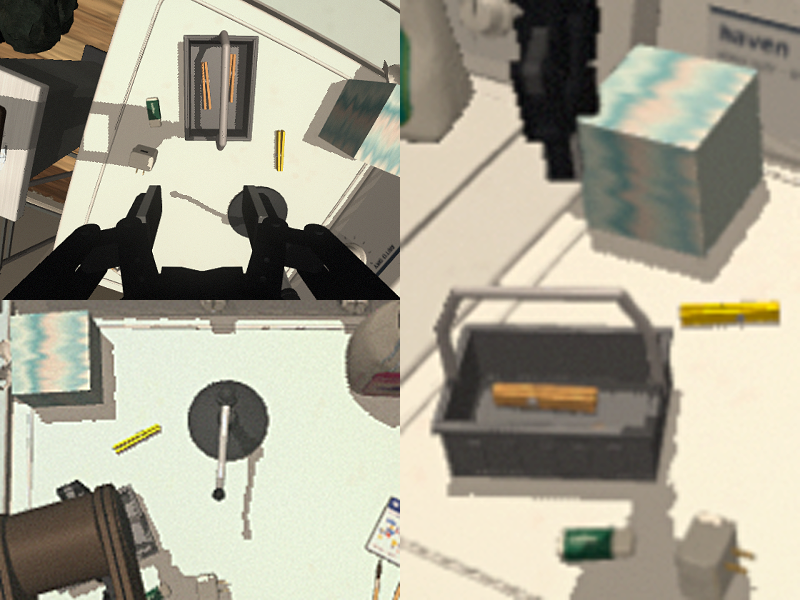

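The pictures show the hook arm swung out (ball at (218,494) in the mosaic, pointing towards the front), the basket unmoved and both brown pegs in it. Next I compute the grasp.

```bash
python3 - <<'E'
from h import *
import pickle
p=pickle.load(open("w.pkl","rb"))
W=lambda x,y:(x*1.4,y*1.4)
for uv in [(222,45),(222,60),(222,120),(222,135)]: print("bar",onz("wrist",W(*uv),.135,p).round(4))
T=lambda x,y:(155+x/2,110+(y-300)/2)
print("ball",onz("top",T(218,494),.228)); print("post",onz("top",T(229,388),.244))
S=lambda x,y:(145+x*.3,140+y*.3)
for uv in [(455-400,295),(622-400,296)]: print("hS",onz("scene",S(*uv),.135).round(4))
# dark ball centroid
t=cv2.imread("pics/t1raw.png"); g=t[:,:,::-1].max(2)
m=(g[195:216,254:276]<60); ys,xs=np.nonzero(m); print(len(xs),onz("top",(xs.mean()+254,ys.mean()+195),.228))
# foot
m=(t.max(2)[130:215,235:305]<75).astype('uint8'); m=cv2.morphologyEx(m,cv2.MORPH_OPEN,np.ones((9,9))); c=max(cv2.findContours(m,0,1)[0],key=cv2.contourArea);(x,y),r=cv2.minEnclosingCircle(c);print(r,onz("top",(x+235,y+130),.008))
E
```

```text
bar [0.4129 0.3346 0.135 ]
bar [0.4197 0.3201 0.135 ]
bar [0.4495 0.2571 0.135 ]
bar [0.4576 0.2399 0.135 ]
ball [0.49506204 0.10072408 0.228     ]
post [0.62489346 0.08745737 0.244     ]
hS [0.4139 0.3312 0.135 ]
hS [0.4615 0.2261 0.135 ]
27 [0.49625504 0.10100403 0.228     ]
19.96953582763672 [0.6205792  0.09117028 0.008     ]
```

{"name": "arm_command", "arguments": {"series": [[[0.055,-0.005,0.04,0,0,0,0.01],[0.055,-0.006,0.04,-0.02,0,0,0],[0.055,0,0,-0.05,0,0,0],[0.055,0,0,-0.05,0,0,0],[0.055,0,0,0,0,0,0]]]}}

```text
t: 6.35
eef_pos: [0.4239, 0.3074, 0.2241]
orientation: [[-0.421, 0.907, -0.01], [0.907, 0.421, -0.006], [-0.001, -0.012, -1.0]]
force: [-0.4, 0.1, 0.9]
gripper_width: 0.646
grasp_force: 0.0
```

```bash
python3 - <<'E'
from h import *
print(bot.sense()["eef_pos"],bot.sense()["orientation"][:,1],bot.sense()["force"])
w=bot.snapshot("wrist")[:,:,::-1];s=bot.snapshot("scene")[:,:,::-1]
f=lambda a,w:cv2.convertScaleAbs(cv2.resize(a,w,interpolation=cv2.INTER_CUBIC),alpha=1.6)
cv2.imwrite("pics/p3.png",np.hstack([f(w,(480,360)),f(s[170:300,145:260],(318,360))]))
E
```

```text
[0.42391861 0.30742241 0.22413154] [ 0.90712837  0.42068885 -0.01179036] [-0.40799347  0.13114006  0.87224134]
```

View pics/p3.png

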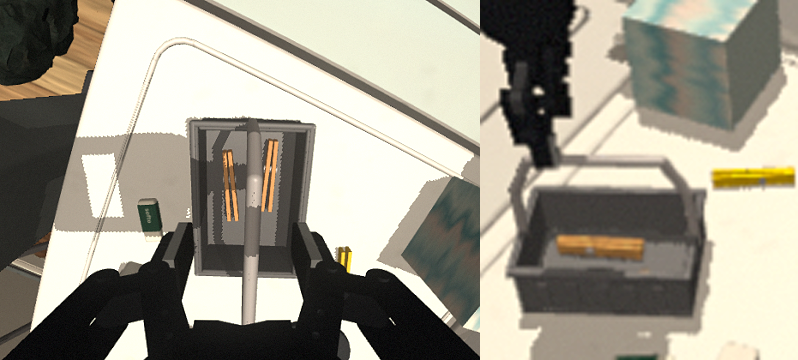

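The bar (250,220 in the wrist view) runs centred between the open fingers. I go down and close.

{"name": "arm_command", "arguments": {"series": [[[0.055,0.001,0.001,-0.02,0,0,0],[0.055,0,0,-0.015,0,0,0],[0.0,0,0,0,0,0,0],[0.0,0,0,0,0,0,0],[0.0,0,0,0,0,0,0]]], "newtons": 90}}

```text
t: 7.08
eef_pos: [0.4281, 0.3102, 0.1953]
orientation: [[-0.419, 0.908, 0.002], [0.908, 0.419, 0.001], [-0.0, 0.002, -1.0]]
force: [-0.1, -0.3, 2.0]
gripper_width: 0.081
grasp_force: 88.0
```

{"name": "arm_command", "arguments": {"series": [[[0.0,0,0,0,0,0,0],[0.0,0,0,0.01,0,0,0],[0.0,0,0,0.02,0,0,0],[0.0,0,0,0.02,0,0,0],[0.0,0,0,0.0,0,0,0]]]}}

```text
t: 7.7
eef_pos: [0.4279, 0.3102, 0.2452]
orientation: [[-0.419, 0.908, 0.003], [0.908, 0.419, 0.001], [0.0, 0.003, -1.0]]
force: [-0.5, -0.0, -3.9]
gripper_width: 0.077
grasp_force: 88.0
```

{"name": "arm_command", "arguments": {"series": [[[0.0,0,0,0.02,0,0,0],[0.0,0,-0.01,0.025,0,0,-0.06],[0.0,0.002,-0.02,0.02,0,0,-0.08],[0.0,0.003,-0.028,0.008,0,0,-0.08],[0.0,0.003,-0.03,0,0,0,-0.08]]]}}

```text
t: 8.32
eef_pos: [0.4351, 0.2212, 0.3162]
orientation: [[-0.13, 0.992, -0.001], [0.992, 0.13, -0.0], [0.0, -0.001, -1.0]]
force: [0.0, -0.9, -4.2]
gripper_width: 0.077
grasp_force: 88.1
```

{"name": "arm_command", "arguments": {"series": [[[0.0,0.003,-0.03,0,0,0,-0.08],[0.0,0.003,-0.03,0,0,0,-0.08],[0.0,0.001,-0.02,0,0,0,-0.06],[0.0,0,-0.005,0,0,0,0],[0.0,0,0,0,0,0,0]]]}}

```text
t: 8.95
eef_pos: [0.4421, 0.137, 0.316]
orientation: [[0.088, 0.996, -0.002], [0.996, -0.088, 0.0], [0.0, -0.002, -1.0]]
force: [-0.5, 0.1, -4.2]
gripper_width: 0.078
grasp_force: 88.1
```

```bash
python3 - <<'E'
from h import *
print(bot.sense()["eef_pos"],bot.sense()["orientation"][:,1],bot.sense()["force"])
w=bot.snapshot("wrist")[:,:,::-1];s=bot.snapshot("scene")[:,:,::-1];t=bot.snapshot("top")[:,:,::-1]
cv2.imwrite("pics/w4raw.png",w);cv2.imwrite("pics/s4raw.png",s)
f=lambda a,w:cv2.convertScaleAbs(cv2.resize(a,w,interpolation=cv2.INTER_CUBIC),alpha=1.6)
cv2.imwrite("pics/p4.png",np.hstack([f(w,(400,300)),f(s[130:280,170:340],(400,353))[:300]]))
a=np.vstack([f(w,(400,300)),f(t[110:260,155:355],(400,300))])
cv2.imwrite("pics/p4.png",np.hstack([a,f(s[110:300,200:327],(400,600))]))
E
```

```text
[0.44211426 0.13700618 0.31601383] [ 0.9961587  -0.08755158 -0.00160361] [-0.50515674  0.10238412 -4.22766892]
```

View pics/p4.png

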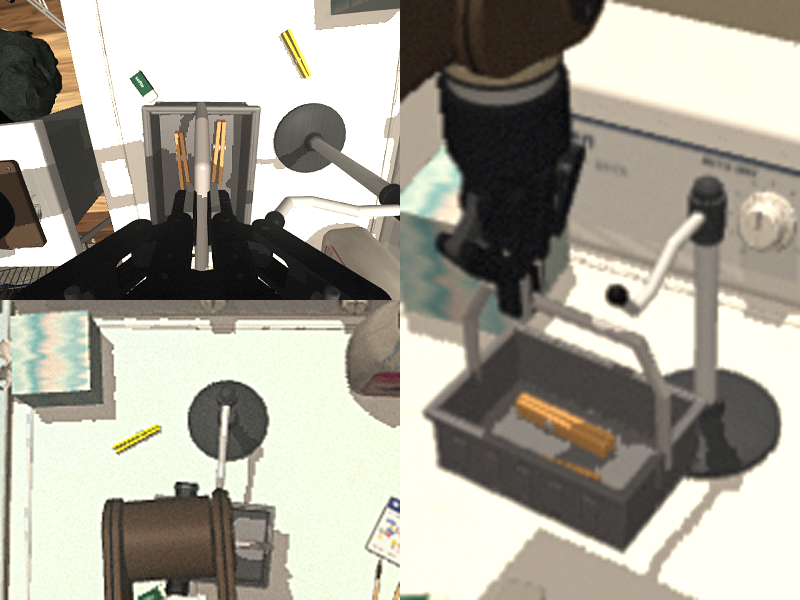

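The basket is held level with both pegs inside, and the ball (618,295) is ahead of the bar, to the right of the fingers. I check the bar end and ball against the prediction.

```bash
python3 - <<'E'
from h import *
S=lambda x,y:((200+(x-400)*.3175),(110+y*.31667))
d=np.array([.0876,.9962,0]);g=np.array([.4421,.137,.256]);m=g-.0307*d;e=m-.056*d
print("end pred",proj("scene",e),"seen",S(632,342), onz("scene",S(632,342),.256), e)
print("ball pred",proj("scene",np.array([.4956,.101,.228])),"seen",S(618,295),onz("scene",S(618,295),.228))
print("post",onz("scene",S(709,188),.240))
E
```

```text
end pred [275.16428608 217.36595216] seen (273.65999999999997, 218.30114) [0.43086188 0.05206933 0.256     ] [0.43450508 0.05062946 0.256     ]
ball pred [266.53815422 203.09487461] seen (269.21500000000003, 203.41765) [0.49698218 0.09545129 0.228     ]
post [0.61655074 0.08275137 0.24      ]
```

{"name": "arm_command", "arguments": {"series": [[[0.0,0.015,-0.003,0,0,0,0],[0.0,0.018,-0.002,0,0,0,0],[0.0,0.018,-0.0015,0,0,0,0],[0.0,0.018,-0.0015,0,0,0,0]]]}}

```text
t: 9.6
eef_pos: [0.513, 0.129, 0.3168]
orientation: [[0.087, 0.996, 0.001], [0.996, -0.087, -0.0], [0.0, 0.001, -1.0]]
force: [-0.1, -0.3, -3.7]
gripper_width: 0.077
grasp_force: 88.1
```

{"name": "arm_command", "arguments": {"series": [[[0.0,0.015,-0.0015,0,0,0,0],[0.0,0.002,0,0,0,0,0],[0.0,0,0,-0.015,0,0,0],[0.0,0,0,-0.015,0,0,0],[0.0,0,0,0,0,0,0]]]}}

```text
t: 10.22
eef_pos: [0.5268, 0.1274, 0.284]
orientation: [[0.088, 0.996, -0.006], [0.996, -0.088, -0.0], [-0.001, -0.006, -1.0]]
force: [0.1, -0.3, -4.1]
gripper_width: 0.079
grasp_force: 88.1
```

```bash
python3 - <<'E'
from h import *
print(bot.sense()["eef_pos"],bot.sense()["force"],bot.sense()["ft_torque"])
w=bot.snapshot("wrist")[:,:,::-1];s=bot.snapshot("scene")[:,:,::-1]
f=lambda a,w:cv2.convertScaleAbs(cv2.resize(a,w,interpolation=cv2.INTER_CUBIC),alpha=1.6)
cv2.imwrite("pics/p5.png",np.hstack([f(w,(400,300)),f(s[120:270,200:400],(400,300))]))
E
```

```text
[0.52679618 0.12740498 0.28397357] [ 0.14034011 -0.32881538 -4.10465357] [0.08850422 0.02748238 0.00537635]
```

View pics/p5.png

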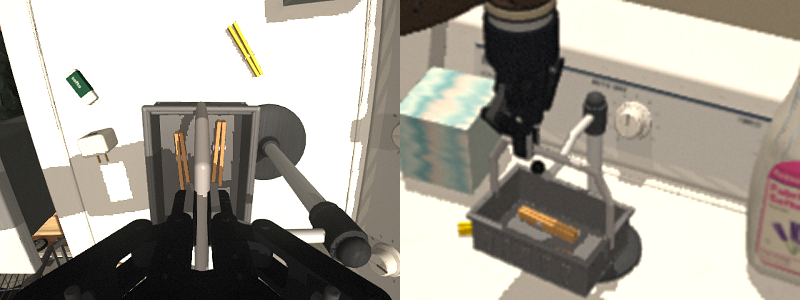

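The ball (537,167) is in front of the bar and just right of the fingers, so the hook is under the bar. I lower slowly.

{"name": "arm_command", "arguments": {"series": [[[0.0,0,0,-0.006,0,0,0],[0.0,0,0,-0.003,0,0,0]]]}}

```text
t: 10.58
eef_pos: [0.5284, 0.1274, 0.2778]
orientation: [[0.088, 0.996, 0.0], [0.996, -0.088, 0.0], [0.0, 0.0, -1.0]]
force: [-0.4, 0.2, -3.5]
gripper_width: 0.074
grasp_force: 88.1
```

{"name": "arm_command", "arguments": {"series": [[[0.0,0,0,-0.003,0,0,0]]]}}

```text
t: 10.7
eef_pos: [0.5285, 0.1274, 0.2749]
orientation: [[0.088, 0.996, 0.0], [0.996, -0.088, 0.0], [0.0, 0.0, -1.0]]
force: [0.9, -0.7, -3.6]
gripper_width: 0.078
grasp_force: 88.2
```

{"name": "arm_command", "arguments": {"series": [[[0.0,0,0,-0.0015,0,0,0]]]}}

```text
t: 10.82
eef_pos: [0.5284, 0.1274, 0.2732]
orientation: [[0.088, 0.996, -0.0], [0.996, -0.088, 0.0], [-0.0, -0.0, -1.0]]
force: [-0.2, -0.2, -2.4]
gripper_width: 0.077
grasp_force: 88.1
```

{"name": "arm_command", "arguments": {"series": [[[0.0,0,0,-0.0015,0,0,0]]]}}

```text
t: 10.95
eef_pos: [0.5285, 0.1274, 0.2719]
orientation: [[0.088, 0.996, 0.0], [0.996, -0.088, 0.0], [0.0, 0.0, -1.0]]
force: [-0.3, 0.2, -3.7]
gripper_width: 0.079
grasp_force: 88.2
```

{"name": "arm_command", "arguments": {"series": [[[0.0,0,0,-0.001,0,0,0],[0.0,0,0,0,0,0,0]]]}}

```text
t: 11.2
eef_pos: [0.5285, 0.1274, 0.2709]
orientation: [[0.088, 0.996, -0.0], [0.996, -0.088, 0.0], [0.0, -0.0, -1.0]]
force: [0.0, 0.3, -3.6]
gripper_width: 0.076
grasp_force: 88.1
```

{"name": "arm_command", "arguments": {"series": [[[0.0,0,0,-0.0015,0,0,0],[0.0,0,0,0,0,0,0]]]}}

```text
t: 11.45
eef_pos: [0.5287, 0.1274, 0.2701]
orientation: [[0.088, 0.996, 0.001], [0.996, -0.088, 0.0], [0.0, 0.001, -1.0]]
force: [-0.3, 0.6, -1.2]
gripper_width: 0.078
grasp_force: 88.5
```

{"name": "arm_command", "arguments": {"series": [[[0.0,0,0,-0.0015,0,0,0],[0.0,0,0,0,0,0,0]]]}}

```text
t: 11.7
eef_pos: [0.5287, 0.1275, 0.2692]
orientation: [[0.088, 0.996, 0.001], [0.996, -0.088, 0.0], [0.0, 0.001, -1.0]]
force: [-3.0, 0.3, 4.1]
gripper_width: 0.074
grasp_force: 89.1
```

The bar rests on the hook. I ease off a little and open gradually.

{"name": "arm_command", "arguments": {"series": [[[0.0,0,0,0.001,0,0,0],[0.01,0,0,0,0,0,0],[0.015,0,0,0,0,0,0],[0.02,0,0,0,0,0,0],[0.03,0,0,0,0,0,0]]], "newtons": 20}}

```text
t: 12.32
eef_pos: [0.5285, 0.1273, 0.2687]
orientation: [[0.088, 0.996, -0.0], [0.996, -0.088, -0.0], [-0.0, -0.0, -1.0]]
force: [0.4, -0.0, 0.6]
gripper_width: 0.354
grasp_force: 0.0
```

{"name": "arm_command", "arguments": {"series": [[[0.04,0,0,0,0,0,0],[0.045,0,0,0,0,0,0],[0.045,0,0,0,0,0,0]]]}}

```text
t: 12.7
eef_pos: [0.5285, 0.1274, 0.2689]
orientation: [[0.088, 0.996, 0.0], [0.996, -0.088, -0.0], [-0.0, 0.0, -1.0]]
force: [-0.2, 0.2, -0.1]
gripper_width: 0.527
grasp_force: 0.0
```

```bash
python3 - <<'E'
from h import *
print(bot.sense()["eef_pos"],bot.sense()["force"],bot.sense()["ft_torque"])
w=bot.snapshot("wrist")[:,:,::-1];s=bot.snapshot("scene")[:,:,::-1]
f=lambda a,w:cv2.convertScaleAbs(cv2.resize(a,w,interpolation=cv2.INTER_CUBIC),alpha=1.6)
cv2.imwrite("pics/p6.png",np.hstack([f(w,(400,300)),f(s[140:278,210:394],(400,300))]))
E
```

```text
[0.52848548 0.12737596 0.26892883] [-0.22300823  0.170974   -0.08269372] [-0.01232692 -0.02432565  0.03219409]
```

View pics/p6.png

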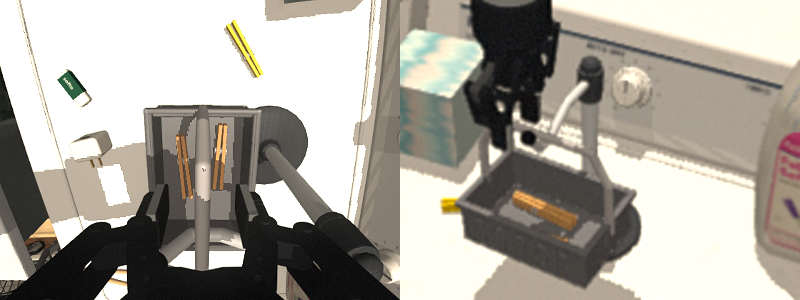

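The basket hangs free on the hook with both pegs in it and the fingers open around the bar. I retreat straight up and check the tilt numerically.

{"name": "arm_command", "arguments": {"series": [[[0.045,0,0,0.015,0,0,0],[0.045,0,0,0.03,0,0,0],[0.045,0,0,0.04,0,0,0],[0.045,0,0,0.04,0,0,0],[0.045,0,0,0,0,0,0]]]}}

```text
t: 13.42
eef_pos: [0.5297, 0.1275, 0.4]
orientation: [[0.088, 0.996, 0.01], [0.996, -0.088, 0.001], [0.001, 0.01, -1.0]]
force: [-0.8, 0.7, 0.7]
gripper_width: 0.528
grasp_force: 0.0
```

```bash
python3 - <<'E'
from h import *
P=lambda X:((proj("scene",X)-[210,140])*2.174+[400,0]).round(0)
d=np.array([.0876,.9962,0]);a=np.array([.9962,-.0876,0]);H=np.array([.5255,.097,.210])
for t in (-.2,-.1,0,.1,.2):
  y=d*np.cos(t)+np.array([0,0,np.sin(t)]);z=np.cross(a,y)
  print(t,"front rim L/R",P(H-.08*z-.054*a+.079*y),P(H-.08*z-.054*a-.079*y),"bar R",P(H-.056*y))
for k in range(3): # motion check between frames
  f=bot.snapshot("scene").astype(int)
  if k: print("diff",np.abs(f-g)[190:278,225:325].mean())
  g=f
cv2.imwrite("pics/s7.png",f.astype('uint8')[:,:,::-1]); s=bot.sense(); print(s["t"],s["eef_pos"],s["force"])
E
```

```text
-0.2 front rim L/R [465. 215.] [596. 247.] bar R [589. 144.]
-0.1 front rim L/R [457. 207.] [590. 251.] bar R [590. 148.]
0 front rim L/R [450. 199.] [583. 254.] bar R [590. 153.]
0.1 front rim L/R [444. 191.] [576. 256.] bar R [590. 157.]
0.2 front rim L/R [437. 182.] [568. 258.] bar R [589. 161.]
diff 1.0081439393939393
diff 0.9628030303030303
13.575 [0.52810264 0.12735195 0.3932204 ] [-0.73808532 -0.86324486 -0.26341922]
```

{"name": "arm_command", "arguments": {"series": [[[0.045,0,0,0,0,0,0],[0.045,0,0,0,0,0,0],[0.045,0,0,0,0,0,0],[0.045,0,0,0,0,0,0],[0.045,0,0,0,0,0,0]]]}}

```text
t: 14.2
eef_pos: [0.5285, 0.1274, 0.3939]
orientation: [[0.088, 0.996, -0.0], [0.996, -0.088, -0.0], [-0.0, -0.0, -1.0]]
force: [0.0, -0.1, 0.5]
gripper_width: 0.525
grasp_force: 0.0
```

```bash
python3 - <<'E'
from h import *
a=cv2.imread("pics/s7.png")[:,:,::-1].astype(int);b=bot.snapshot("scene").astype(int)
print("drift",np.abs(a-b)[190:278,225:325].mean())
print(bot.job_done())
E
```

```text
drift 1.7636363636363637
the job is handed in; nothing more can be done
None
```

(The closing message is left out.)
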